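# Load the bust scanner and choose its programme

### The arm

A 7-joint arm with a two-finger parallel gripper is mounted at the origin on the work surface. World frame = base frame: x ahead of the robot, y to its left, z up, the work surface at z = 0. Lengths are in m, angles in rad, forces in N, time in s.
With the tool pointing down it reaches from about 0.4 to 0.9 m from the base axis. Payload 5.6 kg.
Tool frame: the origin (TCP) lies midway between the tips of the shut fingers; the grasp point (between the pads) lies 19 mm behind it; z points along the fingers, y is the line along which they close (so a half turn about z gives the same grasp; the last joint's range is limited). The gripper opens to 92 mm and grips with 3 to 60 N. Pads are 20 mm wide; open, the fingers measure 128 mm over their backs; the gripper's body (75 mm by 189 mm) begins 69 mm behind the grasp point.
Start: joints at [-1.191, 0.468, -0.012, 1.603, 0.006, 1.071, -0.056], TCP at [0.267, 0.593, 0.215] pointing down, gripper open.
Joint ranges: [-2.53, 2.53], [-0.31, 2.02], [-1.57, 1.55], [0.28, 2.44], [-1.29, 4.43], [0.15, 1.84], [-2.92, 2.92]. Speed limits (rad/s): [2.57, 2.57, 3.14, 3.14, 3.14, 3.14, 3.14].

### API

Orientations are given as a 3x3 rotation matrix whose columns are the frame's x, y, z axes.
In Python, from station import env, effector, solver, viewer, workorder, search_frame, tip_of gives the robot as it stands. Calls block until the motion is done:
- env.reach(position, orientation): joint-space move of the TCP to a pose.
- env.movel(position, frame=None, rate=0.15): straight line of the TCP; frame=None keeps the orientation; rate is the mean speed in m/s.
- env.goto_joints(angles): joint-space move.
- effector.release() and effector.grasp(squeeze=None): open the fingers fully, or close them until they stop; squeeze is the grip in N (None keeps the last).
- env.pause(seconds).
- solver.inverse_kinematics(position, orientation): joint angles nearest the present ones, or None.
- env.sense(): the state.
- viewer.read_camera(name): name is "side" or "top" or "wrist"; returns (picture, depth): 400x640x3 uint8, red, green, blue; 400x640 float32, m along the optical axis (not along the pixel's ray), 0 where there is no reading.
- viewer.camera_info(name): a dict with "intrinsics" (3x3 intrinsics, pixels), "dist_coeffs" ([k1, k2, p1, p2, k3] as OpenCV has them; the pictures are not rectified), "eye" and "rotation" of the camera in the world; the wrist camera has in their place "T_tool_cam" (4x4, takes a point from camera to tool coordinates, whose origin is the TCP and whose axes are the flange's). Camera axes: x right, y up, looking along -z (the intrinsics and any distortion apply to the point x, -y, -z); pixel columns grow to the right and rows downward; lengths in m; the calibration is good to about 2 mm. A picture is of the moment at which its call begins: read the wrist's pose just before it. camera_info takes no time and is no camera call.
A pose or a line that the arm cannot do raises env.PlanningError and nothing moves.
- workorder.finish_job(): hands the job in; it is judged then, once.
Trained networks look in the newest picture that a camera, given by its name, has taken for a name from the list of things; names that differ only in an ending like _2 or _b are one class to them, and where a whole thing is asked for, a point or a joint stands for the part that bears it (a point fixed in the world has none). Each returns a list of dicts, best first, with "score" (0 to 1); they miss things now and then, are a little off and sometimes report something else, mostly with a low value. They report only what shows in the picture. A call takes as long as a camera call. They do not tell look-alikes from the thing itself.
- search_frame(camera, name): "at" ([x, y, z] in m, in world coordinates, good to about 4 mm: the middle of the surface that is visible of it).
- tip_of(camera, name): "at" ([x, y, z] in m, in world coordinates, good to about 4 mm: a listed point, or the origin of a listed thing).
The state is a dict: "t": time; "joint_positions": joint angles; "joint_velocities": joint speeds; "tau": joint torques, N m; "ee_pos": TCP position; "tcp_rot": TCP orientation; "wrist_force": force on the tool from outside, world axes, zero at the start; "moment": the same for the moment, N m; "gripper_width": finger opening in m; "grasp_force": force on a finger pad.
Only numpy, scipy, OpenCV 4.12 (cv2) and the standard library are available. Lean on these libraries where they do the work, as an engineer would, in place of code of your own. Each camera call takes 0.05 s, during which the arm holds its last target. There are 200 camera calls.

### The job

Stand the medium-sized one of the three plaster busts upright on the scanner's black turntable, inside the white ring, setting it down gently rather than dropping it. Then, with the bust standing there, turn the selector dial until its white pointer line clicks in at the red dot, and let go. Leave the other two busts, the jar and the spatula where they are.

Things in the scene. Friction and masses are not known exactly. Their poses are not given: they have to be found in the camera images.
- station: The scan station: a fixed low grey box, 170 mm (x) by 360 mm (y from -150 to +210) by 35 mm high. Origin on the bench, midway between turntable centre (0, 85) mm and dial axis (0, -85) mm; a white sensor head, 50 by 22 mm in plan, reaching 110 mm above the bench, stands at (0, 193) mm. z up; its yaw varies.
- turntable (a point): Centre of the top face of the black turntable: a disc of 120 mm diameter, its top 45 mm above the bench; it does not turn. A flat white ring of 41 mm radius is drawn round this point. Axes as station.
- dial (a joint): Angle of the selector dial, rad, growing clockwise seen from above, limits -0.12 to 2.74. Click-stops at 0, 30, 60, 90, 120 and 150 degrees; let go, it springs to the nearest. It starts at the 0 or 30 degree stop (off, no dots); the four dots are at 60, 90, 120 and 150 degrees. Passing between stops takes about 0.07 N m.
- dial_grip (a point): On the dial's axis, 64 mm above the bench, where to grip. The dial is a black knob: a disc of 52 mm diameter (38 to 46 mm above the bench) with a grip bar on it, 50 mm long, 14 mm wide, top at 76 mm. Pinch the bar across its width. Turns with the dial: x along the bar to the pointer end, z up.
- dial_index (a point): The point at which the dial's pointer aims: 46 mm from the dial's axis along the pointer (the bar's end with the white line on top and down its end face), just above the panel, on the circle of the coloured dots; turns with the dial.
- mark_red: A flat red dot, 12 mm in diameter, 1.5 mm thick, on the black dial panel; one of four marks (red, blue, yellow, green, order changing from run to run) at 46 mm from the dial's axis. Origin at its centre. Fixed to the station.
- mark_blue: A flat blue dot, 12 mm in diameter, 1.5 mm thick, on the black dial panel; one of four marks (red, blue, yellow, green, order changing from run to run) at 46 mm from the dial's axis. Origin at its centre. Fixed to the station.
- mark_yellow: A flat yellow dot, 12 mm in diameter, 1.5 mm thick, on the black dial panel; one of four marks (red, blue, yellow, green, order changing from run to run) at 46 mm from the dial's axis. Origin at its centre. Fixed to the station.
- mark_green: A flat green dot, 12 mm in diameter, 1.5 mm thick, on the black dial panel; one of four marks (red, blue, yellow, green, order changing from run to run) at 46 mm from the dial's axis. Origin at its centre. Fixed to the station.
- bust_medium: The medium-sized of three look-alike white plaster heads on round dark wood plinths: 84 mm tall, plinth diameter 42. Grip the head: a drum of 32 mm diameter, sides upright from 58 to 74 mm height; neck 16, shoulders 40 mm wide at 28 mm height. Origin: centre of the underside, z up; nose to -x, hair bun to +x (to 21 mm from the axis). Loose, upright, about 110 g.
- bust_small: The smallest of three look-alike white plaster heads on round dark wood plinths: 67 mm tall, plinth diameter 34. Grip the head: a drum of 26 mm diameter, sides upright from 46 to 59 mm height; neck 13, shoulders 32 mm wide at 22 mm height. Origin: centre of the underside, z up; nose to -x, hair bun to +x (to 17 mm from the axis). Loose, upright, about 70 g.
- bust_large: The largest of three look-alike white plaster heads on round dark wood plinths: 101 mm tall, plinth diameter 50. Grip the head: a drum of 38 mm diameter, sides upright from 70 to 89 mm height; neck 19, shoulders 48 mm wide at 34 mm height. Origin: centre of the underside, z up; nose to -x, hair bun to +x (to 25 mm from the axis). Loose, upright, about 160 g.
- jar: A small brown glass jar with a black cap and a pale label, 54 mm in diameter, 75 mm tall, loose. Origin at the centre of its underside. Bystander.
- spatula: A spatula lying on the bench, about 190 mm long, loose; it lies along its own x axis, handle to -x. Bystander.
Mind the look-alikes: they are no part of the job. Leave any green or pink look-alike of the bust_medium alone.

How it is judged:
On the way, in this order (a step that is already met when the one before it is completed fails the run):
1. the medium bust stands upright inside the ring on the turntable, let go (horizontal distance between bust_medium and turntable below 0.021 m and z of bust_medium in the frame of turntable between -0.004 and 0.004 m and angle between bust_medium's own z axis and vertical below 0.1 rad and linear speed of bust_medium below 0.03 m/s and contact force between the fingers and bust_medium below 0.1 N), for 0.3 s.
2. with the bust standing there, the dial's pointer is at the red dot (all of step 1 and horizontal distance between dial_index and mark_red below 0.006 m and velocity of joint dial between -0.1 and 0.1 rad/s), for 0.2 s.
At the end, for the whole second after the job is handed in: The medium bust stands upright (within 0.1 rad) and at rest on the turntable, its axis within 21 mm of the centre, so that its plinth is inside the ring, and is not touched; the dial rests with its pointer at the red dot (within 6 mm on the circle of dots, about 7.5 degrees) (all of step 2).
It fails at once if the medium bust is let go more than 15 mm above the turntable (horizontal distance between bust_medium and turntable below 0.06 m and z of bust_medium in the frame of turntable above 0.015 m and contact force between the fingers and bust_medium below 0.02 N).
It fails at once if another bust, the jar or the spatula is moved by more than 30 mm (distance of any of bust_small, bust_large, jar, spatula from where it was at the start of the episode above 0.03 m).
It fails at once if another bust or the jar is tipped over (angle between any of bust_small, bust_large, jar's own z axis and vertical above 0.5 rad).
It also fails if it takes over 67 s, if anything falls off the work surface, if the arm or the gripper's body presses on something with over 40 N, if the wrist force passes 120 N, or if a joint passes its speed limit or range.

## Working session

There is one attempt and no reset: what is moved stays moved. The work goes in short steps, each a Python script; the robot and the scene stay as the last script left them, time stands still between calls to the robot, and variables do not carry over. Pictures are saved under pics/ and viewed, at most 10 in all, crops included, and the job is handed in when it is done.

```bash
mkdir -p pics; cat > h.py <<'E'
import numpy as np, cv2
from station import env, effector, solver, viewer, workorder, search_frame, tip_of
def snap(cam,fn=None):
    s=env.sense(); im,d=viewer.read_camera(cam)
    if fn: cv2.imwrite('pics/'+fn,im[:,:,::-1])
    return s,im,d
def pose(cam,s=None):
    c=viewer.camera_info(cam)
    if 'eye' in c: return np.array(c['rotation']),np.array(c['eye']),np.array(c['intrinsics']),np.array(c['dist_coeffs'])
    T=np.array(c['T_tool_cam']);R=np.array(s['tcp_rot'])
    return R@T[:3,:3],R@T[:3,3]+np.array(s['ee_pos']),np.array(c['intrinsics']),np.array(c['dist_coeffs'])
def ray(cam,uv,s=None):
    R,e,K,D=pose(cam,s)
    p=cv2.undistortPoints(np.array(uv,float).reshape(-1,1,2),K,D).reshape(-1,2)
    return e,np.c_[p[:,0],-p[:,1],-np.ones(len(p))]@R.T
def at_z(cam,uv,z,s=None):
    e,r=ray(cam,uv,s); return e+r*((z-e[2])/r[:,2])[:,None]
def proj(cam,P,s=None):
    R,e,K,D=pose(cam,s); q=(np.atleast_2d(P)-e)@R; q=q*[1,-1,-1]
    return cv2.projectPoints(q,np.zeros(3),np.zeros(3),K,D)[0].reshape(-1,2)
def cloud(cam,d,s=None):
    v,u=np.nonzero(d>0); e,r=ray(cam,np.c_[u,v],s); return np.c_[u,v],e+r*d[v,u][:,None]
def down(yaw): # tool x at yaw, z down
    c,s=np.cos(yaw),np.sin(yaw); return np.array([[c,s,0],[s,-c,0],[0,0,-1.]])
E
python3 - <<'E'
from h import *
for c in('top','side'):
    s,im,d=snap(c,c+'1.png')
    print(c,viewer.camera_info(c)['eye'])
    for n in('station','bust_medium','bust_small','bust_large','jar','spatula','mark_red','mark_blue','mark_yellow','mark_green'):
        print(n,[(np.round(x['at'],3).tolist(),round(x['score'],2),proj(c,x['at']).round().tolist()[0]) for x in search_frame(c,n)][:5])
    for n in('turntable','dial_grip','dial_index','bust_medium'):
        print('tip',n,[(np.round(x['at'],3).tolist(),round(x['score'],2)) for x in tip_of(c,n)][:5])
print(np.round(s['tcp_rot'],3))
E
```

```text
top [ 0.3995874  -0.099491    0.92930338]
station [([0.574, 0.157, 0.036], 0.58, [218.0, 204.0]), ([0.541, 0.045, 0.046], 0.48, [262.0, 216.0])]
bust_medium [([0.442, -0.355, 0.072], 0.87, [431.0, 257.0]), ([0.563, -0.308, 0.067], 0.86, [407.0, 206.0]), ([0.471, -0.283, 0.07], 0.8, [399.0, 244.0]), ([0.391, -0.232, 0.077], 0.56, [378.0, 279.0])]
bust_small [([0.597, -0.212, 0.059], 0.73, [366.0, 193.0])]
bust_large [([0.475, -0.167, 0.089], 0.62, [350.0, 242.0])]
jar [([0.697, -0.108, 0.075], 0.88, [324.0, 151.0]), ([0.594, -0.21, 0.059], 0.66, [366.0, 194.0])]
spatula [([0.531, -0.438, -0.001], 0.6, [453.0, 223.0])]
mark_red [([0.549, 0.044, 0.046], 0.27, [262.0, 213.0])]
mark_blue [([0.542, 0.043, 0.049], 0.66, [262.0, 215.0]), ([0.571, 0.156, 0.036], 0.2, [219.0, 205.0])]
mark_yellow [([0.698, -0.109, 0.075], 0.65, [324.0, 151.0]), ([0.572, 0.154, 0.036], 0.33, [219.0, 204.0]), ([0.471, -0.28, 0.072], 0.25, [398.0, 244.0])]
mark_green []
tip turntable [([0.582, 0.21, 0.045], 0.69)]
tip dial_grip [([0.548, 0.046, 0.065], 0.93)]
tip dial_index [([0.534, 0.09, 0.035], 0.73)]
tip bust
[... 597 characters left out ...]
], 0.17, [288.0, 199.0])]
bust_large [([0.47, -0.175, 0.042], 0.68, [314.0, 247.0])]
jar [([0.694, -0.123, 0.045], 0.65, [369.0, 209.0])]
spatula [([0.528, -0.443, -0.002], 0.65, [413.0, 312.0]), ([0.545, 0.035, 0.058], 0.18, [290.0, 199.0])]
mark_red []
mark_blue [([0.527, -0.444, 0.001], 0.33, [413.0, 311.0])]
mark_yellow []
mark_green []
tip turntable [([0.586, 0.211, 0.041], 0.93), ([0.552, 0.047, 0.064], 0.5)]
tip dial_grip []
tip dial_index [([0.533, 0.087, 0.04], 0.51)]
tip bust_medium [([0.386, -0.235, -0.003], 0.93), ([0.475, -0.288, 0.002], 0.89), ([0.438, -0.362, 0.003], 0.79), ([0.564, -0.317, 0.009], 0.72)]
[[-0.912  0.41   0.   ]
 [ 0.41   0.912  0.   ]
 [-0.     0.    -1.   ]]
```

```bash
python3 - <<'E'
import cv2,numpy as np
a=cv2.imread('pics/top1.png')[120:320,160:480]; b=cv2.imread('pics/side1.png')[160:340,220:460]
cv2.imwrite('pics/top1z.png',cv2.resize(a,(800,500),interpolation=cv2.INTER_CUBIC))
cv2.imwrite('pics/side1z.png',cv2.resize(b,(800,600),interpolation=cv2.INTER_CUBIC))
E
```

```text
(no output)
```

View pics/top1z.png

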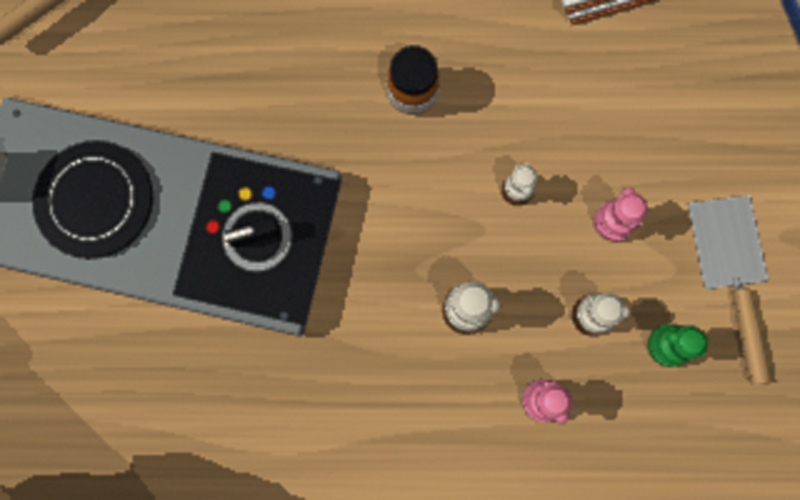

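View pics/side1z.png

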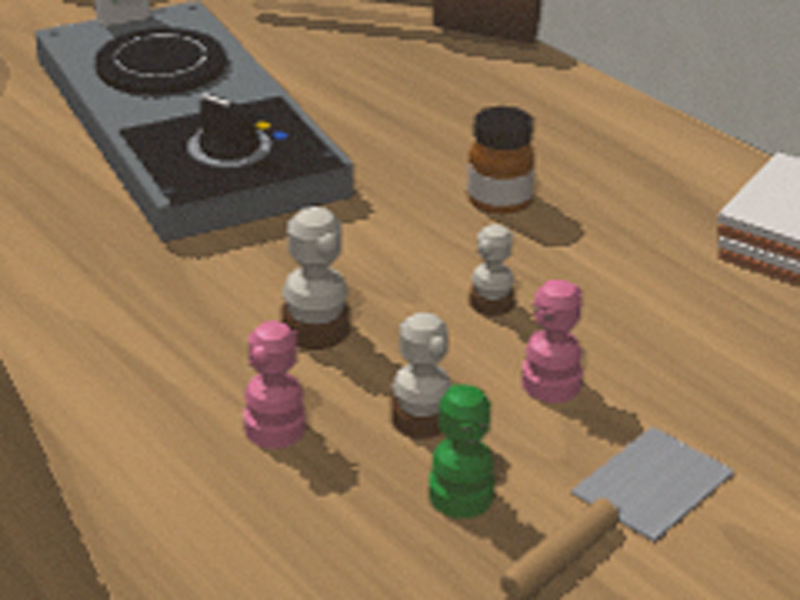

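The candidates in the top image, as full-frame pixels:
- Pink: (407,206) and (378,279).
- Green: (431,257).
- White with dark plinth: small (366,193), large (350,242) and medium (399,244).

The medium bust is the white one at (399,244), about (0.472,-0.287), and its bun points to -y. The red dot is the 60° mark nearest the turntable. The pointer looks to be at the stop before it. Next I'll take wrist views over the station and then over the bust.

```bash
python3 - <<'E'
from h import *
def rep(n,f):
    print(n,[(np.round(x['at'],4).tolist(),round(x['score'],2)) for x in f('wrist',n)][:4])
env.reach([0.53,0.12,0.32],down(np.radians(100)))
s,im,d=snap('wrist','w1.png'); np.savez('w1.npz',d=d,R=s['tcp_rot'],p=s['ee_pos'])
for n in('turntable','dial_grip','dial_index','mark_red'): rep(n,tip_of)
env.reach([0.472,-0.287,0.30],down(np.radians(100)))
s,im,d=snap('wrist','w2.png'); np.savez('w2.npz',d=d,R=s['tcp_rot'],p=s['ee_pos'])
rep('bust_medium',tip_of)
print(s['t'],np.round(s['joint_positions'],2))
for k in('turntable',):pass
uv,P=cloud('wrist',d,s)
c=P[(np.hypot(P[:,0]-.472,P[:,1]+.287)<.05)&(P[:,2]>.06)&(P[:,2]<.09)]
print(len(c),c[:,2].max(),np.median(c,0),(c.max(0)+c.min(0))/2,np.ptp(c,0))
a=cv2.imread('pics/w1.png');b=cv2.imread('pics/w2.png')
cv2.imwrite('pics/w12.png',cv2.resize(np.vstack([a,b]),(480,600),interpolation=cv2.INTER_AREA))
E
```

```text
turntable [([0.583, 0.2139, 0.044], 0.96)]
dial_grip [([0.5461, 0.0459, 0.065], 0.78)]
dial_index []
mark_red [([0.5546, 0.0938, 0.0347], 0.57)]
bust_medium [([0.4748, -0.2909, -0.0003], 0.89), ([0.5702, -0.3141, 0.0001], 0.78), ([0.4381, -0.3626, 0.0019], 0.7), ([0.3892, -0.2347, -0.0013], 0.65)]
5.2667 [-0.2   0.27  0.83  1.79 -0.21  1.18  0.88]
712 0.0862293112605601 [ 0.47275589 -0.28802196  0.08025821] [ 0.47311708 -0.29037681  0.07352059] [0.03141209 0.03985445 0.02541745]
```

View pics/w12.png

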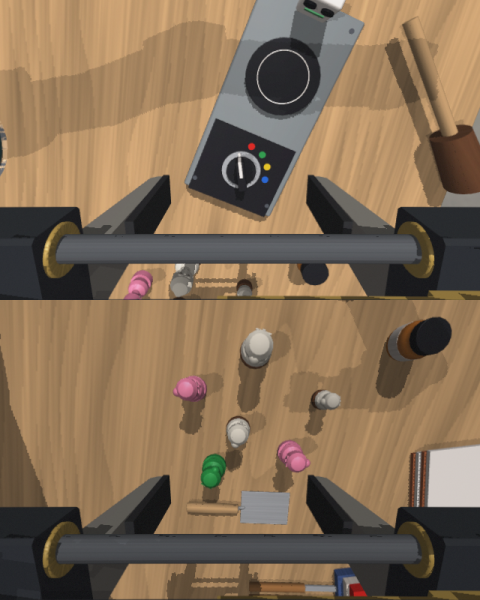

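The wrist view shows the white medium bust in the lower half at about (237,432), with clear gaps to its neighbours. Its depth top is 86 mm against 84 mm expected. In the upper half, the red dot (251,147) is the one nearest the pointer line at (240,160). Next I'll grasp the bust along world x.

```bash
python3 - <<'E'
from h import *
R=down(np.radians(92)); b=np.array([.473,-.289])
env.reach([*b,.16],R)
env.movel([*b,.047],rate=.08)
effector.grasp(20); s=env.sense(); print('w',s['gripper_width'],s['grasp_force'],s['wrist_force'])
env.movel([*b,.047+.02],rate=.05)
s=env.sense(); print('w',s['gripper_width'],s['grasp_force'],s['wrist_force'])
env.movel([*b,.26],rate=.15)
R2=down(np.radians(77.7)); t=np.array([.5835,.2115])
env.reach([*t,.22],R2)
s=env.sense(); print(s['t'],s['gripper_width'],s['grasp_force'],np.round(s['ee_pos'],4))
env.movel([*t,.104],rate=.08)
s,im,d=snap('top','top2.png'); 
cv2.imwrite('pics/top2z.png',cv2.resize(im[140:260,150:310,::-1],(800,600),interpolation=cv2.INTER_CUBIC))
im=snap('side','side2.png')[1]
cv2.imwrite('pics/side2z.png',cv2.resize(im[130:220,220:340,::-1],(800,600),interpolation=cv2.INTER_CUBIC))
E
```

```text
w 0.0309077815412805 19.999977394763846 [ 0.83088591  0.08215716 -0.68880991]
w 0.03044858830430137 19.99985984468367 [-0.10069098 -0.62014692 -1.03432842]
12.3417 0.030838783022393245 19.999773607996758 [0.584  0.2098 0.2202]
```

View pics/side2z.png

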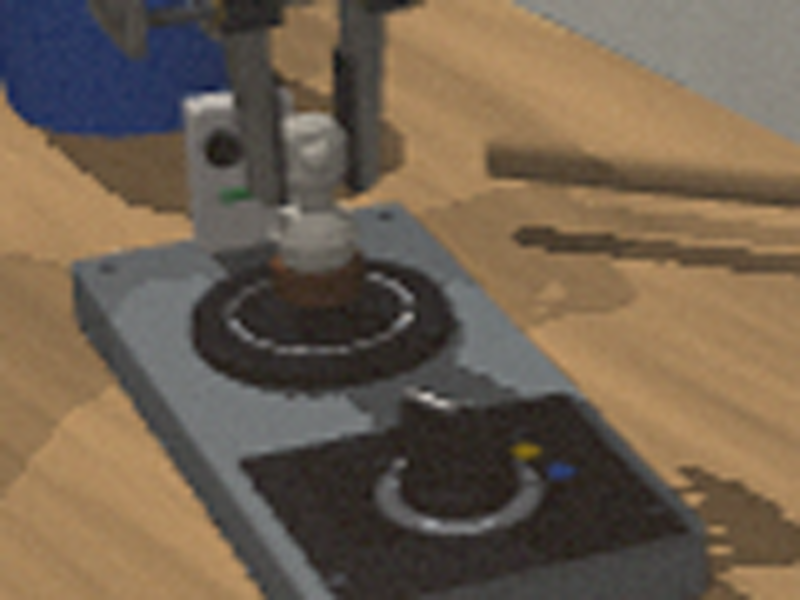

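The bust is held upright, hovering about 12 mm above the ring and centred: plinth (316,290), ring centre (320,313) in the crop. Now lowering it gently.

```bash
python3 - <<'E'
from h import *
s=env.sense(); p=np.array(s['ee_pos']); f0=s['wrist_force'][2]
env.movel([p[0],p[1],.096],rate=.04)
f0=env.sense()['wrist_force'][2]
for z in np.arange(.0952,.0885,-.0008):
    env.movel([p[0],p[1],z],rate=.02); env.pause(.05)
    f=env.sense()['wrist_force'][2]-f0
    print(round(z,4),round(env.sense()['ee_pos'][2],4),round(f,2))
    if f>2: break
effector.release(); env.pause(.2)
env.movel([p[0],p[1],.25],rate=.15)
# view dial
env.reach([.50,.05,.26],down(np.radians(100)))
s,im,d=snap('wrist','w3.png'); np.savez('w3.npz',d=d,R=s['tcp_rot'],p=s['ee_pos']); print(s['t'])
for n in('turntable','bust_medium','dial_grip','dial_index','mark_red','mark_blue','mark_yellow','mark_green'):
    print(n,[(np.round(x['at'],4).tolist(),round(x['score'],2),proj('wrist',x['at'],s).round()[0].tolist()) for x in tip_of('wrist',n)][:3])
u=proj('wrist',[.547,.046,.06],s)[0].round().astype(int); print(u)
E
```

```text
0.0952 0.0953 -2.03
0.0944 0.0944 -1.43
0.0936 0.0936 -0.95
0.0928 0.0928 0.21
0.092 0.092 -0.56
0.0912 0.092 5.21
19.3583
turntable []
bust_medium [([0.5854, 0.2108, 0.0479], 0.93, [431.0, 35.0]), ([0.3879, -0.2342, -0.0002], 0.73, [201.0, 359.0])]
dial_grip [([0.5457, 0.0463, 0.0655], 0.57, [359.0, 193.0])]
dial_index []
mark_red [([0.5549, 0.093, 0.0351], 0.51, [373.0, 148.0])]
mark_blue [([0.5978, 0.037, 0.0329], 0.66, [399.0, 203.0])]
mark_yellow [([0.5927, 0.0581, 0.0381], 0.56, [400.0, 185.0]), ([0.5547, 0.0932, 0.0345], 0.22, [373.0, 147.0])]
mark_green [([0.5777, 0.0781, 0.0342], 0.61, [390.0, 165.0])]
[360 193]
```

View pics/w3.png

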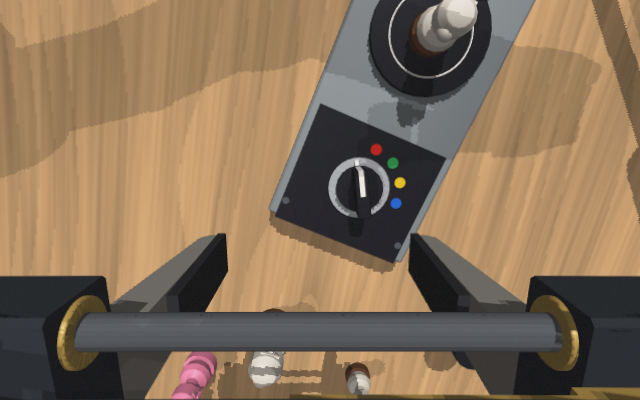

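The bust stands centred in the ring (plinth about (428,38)). The dial pointer line runs from (359,161) to (363,197), one stop before red (376,150). Next I'll fit the dial axis and angles from the pixels.

```bash
python3 - <<'E'
from h import *
from scipy.optimize import least_squares
s=env.sense(); im=cv2.imread('pics/w3.png')[:,:,::-1].astype(int)
hsv=cv2.cvtColor(im.astype(np.uint8),cv2.COLOR_RGB2HSV); Q=[]
for u,v in((376,150),(393,163),(400,183),(396,203)):
    w=hsv[v-9:v+10,u-9:u+10]; y,x=np.nonzero((w[:,:,1]>150)&(w[:,:,2]>100))
    Q.append(at_z('wrist',[[u-9+x.mean(),v-9+y.mean()]],.0365,s)[0,:2])
Q=np.array(Q); k=np.radians(30*np.arange(4))
r=least_squares(lambda p:(p[:2]+.046*np.c_[np.cos(p[2]-k),np.sin(p[2]-k)]-Q).ravel(),[.547,.046,1.36])
print(Q.round(4),r.x.round(4),np.degrees(r.x[2]),np.abs(r.fun).max())
w=im[158:200,352:372]; y,x=np.nonzero((w.min(2)>200)); p=at_z('wrist',np.c_[352+x,158+y],.076,s)[:,:2]
print(len(p)); c=p-p.mean(0); d=np.linalg.svd(c)[2][0]; d*=np.sign(d[1]); print('ptr',p.mean(0),np.degrees(np.arctan2(d[1],d[0])),np.degrees(np.arctan2(*(p.mean(0)-r.x[:2])[::-1])))
print(np.round(viewer.camera_info('wrist')['T_tool_cam'],3))
for a in(108,78,70,-72,-102,-110):
    q=solver.inverse_kinematics([*r.x[:2],.05],down(np.radians(a))); print(a,None if q is None else np.round(q,2))
E
```

```text
[[0.5575 0.0911]
 [0.5787 0.0797]
 [0.5911 0.0599]
 [0.5923 0.0359]] [0.5473 0.0461 1.3475] 77.20601140586264 0.00018707678512494552
123
ptr [0.54254246 0.06021209] 111.71033189707418 108.75875019306893
[[-0.     0.97   0.243  0.068]
 [ 1.     0.    -0.     0.   ]
 [-0.     0.243 -0.97  -0.171]
 [ 0.     0.     0.     1.   ]]
108 [-0.64  0.6   0.64  2.   -0.54  0.72  0.65]
78 [-0.67  0.62  0.69  2.   -0.58  0.73  0.16]
70 [-0.68  0.62  0.7   2.   -0.6   0.73  0.04]
-72 [-0.94  0.85  1.12  2.01 -0.98  0.96 -2.12]
-102 [-0.27  0.53  0.16  1.97 -0.13  0.65  2.9 ]
-110 [-0.29  0.53  0.18  1.97 -0.15  0.65  2.78]
```

```bash
python3 - <<'E'
from h import *
c=[.5473,.0461]; z=.050
env.reach([*c,.15],down(np.radians(107.5)))
env.movel([*c,z],rate=.08)
effector.grasp(30); s=env.sense(); print(s['gripper_width'],np.round(s['wrist_force'],1))
for a in np.arange(100,76,-7.6).tolist()+[76.5]:
    env.reach([*c,z],down(np.radians(a))); s=env.sense(); print(round(a,1),s['gripper_width'],np.round(s['wrist_force'],1),np.round(s['moment'],2))
effector.release(); env.pause(.3)
env.movel([*c,.2],rate=.15)
env.reach([.50,.05,.26],down(np.radians(100)))
s,im,d=snap('wrist','w4.png'); print(s['t'])
w=im[158:200,350:385]; y,x=np.nonzero((w.min(2)>200)); p=at_z('wrist',np.c_[350+x,158+y],.076,s)[:,:2]
p=p[np.hypot(*(p-c).T)<.028]
print(len(p),np.degrees(np.arctan2(*(p.mean(0)-c)[::-1])))
print([np.round(x['at'],4) for x in tip_of('wrist','bust_medium')][:1])
E
```

```text
0.014032468159461568 [ 1.6  0.8 -1.6]
100.0 0.013494763833108972 [ 1.1  0.1 -0.7] [ 0.   -0.26  0.1 ]
92.4 0.013988753186631795 [1.9 0.4 0.3] [ 0.01 -0.31  0.  ]
84.8 0.013591083037425147 [ 2.   0.7 -0.8] [ 0.07 -0.25 -0.01]
77.2 0.013621374587450089 [ 1.1  1.  -0.9] [ 0.08 -0.26  0.01]
76.5 0.014245250596532503 [ 1.4  0.7 -1.2] [ 0.11 -0.25  0.04]
27.2333
97 74.75251059510617
[array([ 0.3887, -0.2372, -0.0011])]
```

View pics/w4.png

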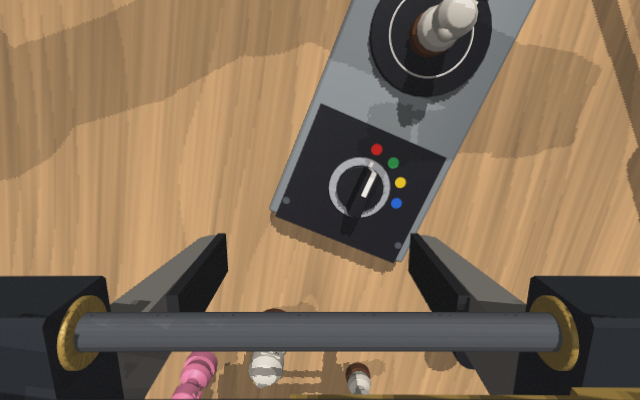

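The pointer line (363,194) to (373,168) aims at the red dot (376,150), measured at 75° against 77°. The bust is still standing centred in the ring, so I'm handing in.

```bash
python3 -c "
from h import *
print(workorder.finish_job())"
```

```text
the job is handed in; nothing more can be done
None
```

The medium bust stands upright and centred inside the ring, the dial has clicked in at the red dot (measured within about 2.5°), and the job is handed in; the hand-in call returned no verdict.

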